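# Clear the labeller's catch tray and complete the kit tote

### The arm

A 6-joint arm with a two-finger parallel gripper is mounted at the origin on the work surface. World frame = base frame: x ahead of the robot, y to its left, z up, the work surface at z = 0. Lengths are in mm, angles in rad, forces in N, time in s.
With the tool pointing down it reaches from about 350 to 875 mm from the base axis. Payload 4.2 kg.
Tool frame: the origin (TCP) lies between the finger pads; the fingertips stand 14 mm ahead of it and the grasp point (between the pads) lies 5 mm behind it; z points along the fingers, y is the line along which they close (so a half turn about z gives the same grasp; the last joint's range is limited). The gripper opens to 85 mm and grips with 20 to 120 N. Pads are 22 mm wide; open, the fingers measure 114 mm over their backs; the gripper's body (76 mm by 85 mm) begins 54 mm behind the grasp point. The pads swing forward as they close: fully open they stand 13 mm farther back than shut.
Start: joints at [-0.852, 0.385, 0.008, 0, -1.194, -0.259], TCP at [277.367, -560.06, 245.312] pointing down, gripper open.
Joint ranges: [-3.14, 3.14], [-1.21, 2.06], [-1.07, 1.41], [-3.16, 2.05], [-2.99, -0.16], [-3.1, 3.1]. Speed limits (rad/s): [2.79, 2.79, 3.14, 3.14, 3.14, 3.14].

### API

Orientations are given as a unit quaternion [x, y, z, w].
In Python, from bench import * gives the robot as it stands.
- The arm moves only by the tool carry_out, never from a script. Its argument "motion" is a list of rows, each a list of 7 numbers: the turn, a rotation vector about the tool's x, y, z in rad, then the shift along the tool's x, y, z in mm, then the opening, from -1 (shut) to 1 (fully open), so that 0 is half open. A call has 1 to 5 rows; each row is the pose to reach, as a shift and turn from the pose commanded when the call began, along the tool's axes at that moment; what a row does not reach only later rows make up. A row lasts 1/8 s, in which the tool goes at most 62.5 mm and 10.7 degrees, less where a joint would pass 70% of its speed; a pose out of reach is approached as far as the arm can. A call with a gripper value outside its range is refused whole. The fingers move at their own pace and stop on an object; the grip force is fixed at half the most. Time passes only in rows, so rows that repeat a pose let the fingers close. It gives the time, the measured TCP pose, the force, the opening and the grip force at its end, in the units of the state.
- read_state(): the state, without advancing time (a new reading comes with each control period).
- get_image(name): name is "scene" or "top"; returns a dict with "color" (384x512x3 uint8, blue, green, red), "mtx" (3x3 intrinsics, pixels), "k1" (the pictures are not rectified: a ray, as slopes to the right and down, at radius r is drawn at 1 + k1 r^2 times it, then the intrinsics apply), "position" and "orientation" of the camera in the world. Camera axes: x right, y down, z forward; pixel columns grow to the right and rows downward; lengths in mm; the calibration is good to about 2 mm. A picture is of the moment at which its call begins. There is no depth.
- job_done(): hands the job in; it is judged then, once.
The state is a dict: "clock": time; "joints": joint angles; "joint_vel": joint speeds; "joint_efforts": joint torques, N m; "position": TCP position; "ee_rot": TCP orientation; "contact_force": force on the tool from outside, world axes, zero at the start; "wrist_torque": the same for the moment, N m; "gripper_width": finger opening in mm; "grasp_force": force on a finger pad.
Only numpy, scipy, OpenCV 4.12 (cv2) and the standard library are available. Lean on these libraries where they do the work, as an engineer would, in place of code of your own. Each camera call takes 0.05 s, during which the arm holds its last target. There are 200 camera calls.

### The job

Push the labeller's lever all the way over, away from the robot base, to pause it; then move every finished carton from its catch tray into the large bay of the grey tote, each set down gently, flat and side by side on the bay floor, and stand one of the spare dispenser bottles in each bottle cell of the tote that is empty. Never tip a bottle: leave the packed bottles in their cells and the spares that are not needed standing where they are, and disturb nothing else on the bench. When the tote is complete, pull or push the lever fully back to restart the labeller.

Things in the scene. Friction and masses are not known exactly. Their poses are not given: they have to be found in the camera images.
- labeller: Fixed white benchtop labelling machine with an open steel catch tray in front. Origin on the bench under the centre of the tray; turned up to 0.12 rad from the world's axes. Tray: outside 250 (x) x 270 mm (y), floor and walls 5 mm thick, rim 16 mm above the bench. The housing, 280 mm wide and 240 mm high, has its front face at y = +190 mm.
- run_lever (a joint): The run/pause lever, on a block 70 x 50 x 35 mm high at (125, -165) mm in the labeller's frame. It turns about the labeller's y axis, 22 mm above the bench. 0 = leaning 0.5 rad to the labeller's -x side (running); 1.0 = leaning 0.5 rad to its +x side (paused). Stops at 0 and 1.0; it stays where left, and under 2 N at the ball moves it.
- run_lever_tip (a point): Centre of the black ball (26 mm in diameter) on the lever's 10 mm rod, 70 mm from the pivot. It moves 67 mm along the labeller's x from one stop to the other and is 83 mm above the bench at the stops, 92 mm midway.
- tote: Fixed grey open tote, outside 220 (x) x 270 (y) x 75 mm high, walls and floor 5 mm thick; origin under its centre, turned by up to 0.15 rad. Large bay: inside x from -105 to +105 mm, y from -68 to +130 mm, room for four cartons flat (two by two, lengths along the tote's y). Along its -y side lies a row of three bottle cells, parted by 4 mm walls as high as the rim.
- bay (a point): Centre of the large bay's floor, at (0, 31, 5) mm in the tote's frame.
- paper_roll: Bystander: standing paper roll, 110 mm in diameter, 130 mm high; origin under its centre. Not to be disturbed.
- tube_rack: Bystander: white tube rack 60 x 150 mm, 92 mm high with its tubes; origin under its centre. Not to be disturbed.
- tip_box: Bystander: blue box with clear lid 85 x 125 x 62 mm high; origin under its centre. Not to be disturbed.
- cell_1 (a point): Centre of the floor (5 mm above the bench) of bottle cell 1, at (-71, -101, 5) mm in the tote's frame; the cell is 67 to 68 mm (tote's x) by 58 mm (y) and 70 mm deep. Empty at the start if packed_1 is absent.
- cell_2 (a point): Centre of the floor (5 mm above the bench) of bottle cell 2, at (0, -101, 5) mm in the tote's frame; the cell is 67 to 68 mm (tote's x) by 58 mm (y) and 70 mm deep. Empty at the start if packed_2 is absent.
- cell_3 (a point): Centre of the floor (5 mm above the bench) of bottle cell 3, at (71, -101, 5) mm in the tote's frame; the cell is 67 to 68 mm (tote's x) by 58 mm (y) and 70 mm deep. Empty at the start if packed_3 is absent.
- carton_1: Sealed rigid cardboard carton 84 (its x) x 44 (y) x 42 mm (z), about 0.12 kg, pale tape strip along the top. Origin: centre of its underside. Two to four cartons lie flat in the catch tray, each turned up to 0.4 rad from the tray's x axis, at least 30 mm apart across their widths. None at the start: absent.
- carton_2: Sealed rigid cardboard carton 84 (its x) x 44 (y) x 42 mm (z), about 0.12 kg, pale tape strip along the top. Origin: centre of its underside. Two to four cartons lie flat in the catch tray, each turned up to 0.4 rad from the tray's x axis, at least 30 mm apart across their widths. None at the start: absent.
- carton_3: Sealed rigid cardboard carton 84 (its x) x 44 (y) x 42 mm (z), about 0.12 kg, pale tape strip along the top. Origin: centre of its underside. Two to four cartons lie flat in the catch tray, each turned up to 0.4 rad from the tray's x axis, at least 30 mm apart across their widths. None at the start: absent.
- carton_4: Sealed rigid cardboard carton 84 (its x) x 44 (y) x 42 mm (z), about 0.12 kg, pale tape strip along the top. Origin: centre of its underside. Two to four cartons lie flat in the catch tray, each turned up to 0.4 rad from the tray's x axis, at least 30 mm apart across their widths. None at the start: absent.
- packed_1: Bottle of the same make and size as spare_1 (origin: centre of its underside, z up). It already stands in cell_1 of the tote, and stays there. Absent: None, and the cell is empty. One or two of the three cells are empty.
- packed_2: Bottle of the same make and size as spare_1 (origin: centre of its underside, z up). It already stands in cell_2 of the tote, and stays there. Absent: None, and the cell is empty. One or two of the three cells are empty.
- packed_3: Bottle of the same make and size as spare_1 (origin: centre of its underside, z up). It already stands in cell_3 of the tote, and stays there. Absent: None, and the cell is empty. One or two of the three cells are empty.
- spare_1: White bottle, body 40 mm in diameter, 92 mm high; neck 24 mm up to 112 mm; heavy grey round head 36 mm from 112 to 157 mm; 8 mm plunger on top. 0.25 kg, top-heavy: centre of mass 105 mm up, topples beyond 10 degrees; best held by the head. Origin: centre of its underside, z up. A spare, on the bench at the -y side of the tote; always three, at least 60 mm apart, centre to centre.
- spare_2: White bottle, body 40 mm in diameter, 92 mm high; neck 24 mm up to 112 mm; heavy grey round head 36 mm from 112 to 157 mm; 8 mm plunger on top. 0.25 kg, top-heavy: centre of mass 105 mm up, topples beyond 10 degrees; best held by the head. Origin: centre of its underside, z up. A spare, on the bench at the -y side of the tote; always three, at least 60 mm apart, centre to centre.
- spare_3: White bottle, body 40 mm in diameter, 92 mm high; neck 24 mm up to 112 mm; heavy grey round head 36 mm from 112 to 157 mm; 8 mm plunger on top. 0.25 kg, top-heavy: centre of mass 105 mm up, topples beyond 10 degrees; best held by the head. Origin: centre of its underside, z up. A spare, on the bench at the -y side of the tote; always three, at least 60 mm apart, centre to centre.
Mind the look-alikes: they are no part of the job. What is shaped like the carton_1 but red is not meant.

How it is judged (in metres and radians):
On the way, in this order (a step that is already met when the one before it is completed fails the run):
1. the lever is pushed fully over to pause (value of joint run_lever above 0.85 rad), for 0.2 s.
2. with the lever still at pause, all cartons lie flat in the bay, every bottle cell holds an upright bottle, the rest stand where they were, and nothing is held (value of joint run_lever above 0.8 rad and x of carton_1 in the frame of tote between -0.095 and 0.095 m and y of carton_1 in the frame of tote between -0.056 and 0.118 m and z of each of carton_1, carton_2, carton_3, carton_4, spare_1, spare_2, spare_3, packed_1, packed_2, packed_3 in the frame of tote below 0.02 m and angle between each of carton_1, carton_2, carton_3, carton_4's own z axis and vertical below 0.15 rad and x of carton_2 in the frame of tote between -0.095 and 0.095 m and y of carton_2 in the frame of tote between -0.056 and 0.118 m and x of carton_3 in the frame of tote between -0.095 and 0.095 m and y of carton_3 in the frame of tote between -0.056 and 0.118 m and x of carton_4 in the frame of tote between -0.095 and 0.095 m and y of carton_4 in the frame of tote between -0.056 and 0.118 m and horizontal distance between any of packed_1, spare_1, spare_2, spare_3 and cell_1 below 0.028 m and horizontal distance between any of packed_2, spare_1, spare_2, spare_3 and cell_2 below 0.028 m and horizontal distance between any of packed_3, spare_1, spare_2, spare_3 and cell_3 below 0.028 m and horizontal distance between packed_1 and cell_1 below 0.028 m and horizontal distance between packed_2 and cell_2 below 0.028 m and horizontal distance between packed_3 and cell_3 below 0.028 m and (horizontal distance between spare_1 and cell_1 below 0.028 m or horizontal distance between spare_1 and cell_2 below 0.028 m or horizontal distance between spare_1 and cell_3 below 0.028 m or distance of spare_1 from where it was at the start of the episode below 0.05 m) and (horizontal distance between spare_2 and cell_1 below 0.028 m or horizontal distance between spare_2 and cell_2 below 0.028 m or horizontal distance between spare_2 and cell_3 below 0.028 m or distance of spare_2 from where it was at the start of the episode below 0.05 m) and (horizontal distance between spare_3 and cell_1 below 0.028 m or horizontal distance between spare_3 and cell_2 below 0.028 m or horizontal distance between spare_3 and cell_3 below 0.028 m or distance of spare_3 from where it was at the start of the episode below 0.05 m) and angle between each of spare_1, spare_2, spare_3, packed_1, packed_2, packed_3's own z axis and vertical below 0.1 rad and contact force between the fingers and anything else below 0.05 N), for 0.3 s.
3. the lever is brought fully back to run (value of joint run_lever below 0.15 rad), for 0.2 s.
At the end, for the whole second after the job is handed in: Cartons flat (0.15 rad) on the bay floor (within 15 mm); each cell holds a bottle upright (0.1 rad) on its floor, packed ones in their own cells; spares not used upright within 50 mm of their start; lever below 0.15 rad; all at rest (20 mm/s) (x of carton_1 in the frame of tote between -0.095 and 0.095 m and y of carton_1 in the frame of tote between -0.056 and 0.118 m and z of each of carton_1, carton_2, carton_3, carton_4, spare_1, spare_2, spare_3, packed_1, packed_2, packed_3 in the frame of tote below 0.02 m and angle between each of carton_1, carton_2, carton_3, carton_4's own z axis and vertical below 0.15 rad and x of carton_2 in the frame of tote between -0.095 and 0.095 m and y of carton_2 in the frame of tote between -0.056 and 0.118 m and x of carton_3 in the frame of tote between -0.095 and 0.095 m and y of carton_3 in the frame of tote between -0.056 and 0.118 m and x of carton_4 in the frame of tote between -0.095 and 0.095 m and y of carton_4 in the frame of tote between -0.056 and 0.118 m and horizontal distance between any of packed_1, spare_1, spare_2, spare_3 and cell_1 below 0.028 m and horizontal distance between any of packed_2, spare_1, spare_2, spare_3 and cell_2 below 0.028 m and horizontal distance between any of packed_3, spare_1, spare_2, spare_3 and cell_3 below 0.028 m and horizontal distance between packed_1 and cell_1 below 0.028 m and horizontal distance between packed_2 and cell_2 below 0.028 m and horizontal distance between packed_3 and cell_3 below 0.028 m and (horizontal distance between spare_1 and cell_1 below 0.028 m or horizontal distance between spare_1 and cell_2 below 0.028 m or horizontal distance between spare_1 and cell_3 below 0.028 m or distance of spare_1 from where it was at the start of the episode below 0.05 m) and (horizontal distance between spare_2 and cell_1 below 0.028 m or horizontal distance between spare_2 and cell_2 below 0.028 m or horizontal distance between spare_2 and cell_3 below 0.028 m or distance of spare_2 from where it was at the start of the episode below 0.05 m) and (horizontal distance between spare_3 and cell_1 below 0.028 m or horizontal distance between spare_3 and cell_2 below 0.028 m or horizontal distance between spare_3 and cell_3 below 0.028 m or distance of spare_3 from where it was at the start of the episode below 0.05 m) and angle between each of spare_1, spare_2, spare_3, packed_1, packed_2, packed_3's own z axis and vertical below 0.1 rad and linear speed of each of carton_1, carton_2, carton_3, carton_4, spare_1, spare_2, spare_3, packed_1, packed_2, packed_3 below 0.02 m/s and value of joint run_lever below 0.15 rad); the robot touches nothing.
It fails at once if a bottle is tipped over (beyond 0.6 rad) (angle between any of spare_1, spare_2, spare_3, packed_1, packed_2, packed_3's own z axis and vertical above 0.6 rad).
It fails at once if a carton is handled while the labeller is not paused (lever below 0.5 rad) (value of joint run_lever below 0.5 rad and (contact force between the fingers and carton_1 above 1 N or contact force between the fingers and carton_2 above 1 N or contact force between the fingers and carton_3 above 1 N or contact force between the fingers and carton_4 above 1 N)).
It fails at once if a carton is dropped into the tote (moves freely above 1 m/s over it) ((linear speed of carton_1 above 1 m/s and horizontal distance between carton_1 and bay below 0.15 m and contact force between the fingers and carton_1 below 0.05 N) or (linear speed of carton_2 above 1 m/s and horizontal distance between carton_2 and bay below 0.15 m and contact force between the fingers and carton_2 below 0.05 N) or (linear speed of carton_3 above 1 m/s and horizontal distance between carton_3 and bay below 0.15 m and contact force between the fingers and carton_3 below 0.05 N) or (linear speed of carton_4 above 1 m/s and horizontal distance between carton_4 and bay below 0.15 m and contact force between the fingers and carton_4 below 0.05 N)).
It fails at once if a bystander is moved by more than 30 mm (distance of any of paper_roll, tube_rack, tip_box from where it was at the start of the episode above 0.03 m).
Of carton_1, carton_2, carton_3, carton_4 only 2 to 4 are there at a start; the rules pass over those that are not, and their reading is None.
Of packed_1, packed_2, packed_3 only 1 to 2 are there at a start; the rules pass over those that are not, and their reading is None.
At some moment in a run one of carton_1, carton_2, carton_3, carton_4 may be knocked a few centimetres aside while the robot is not near it.
It also fails if it takes over 210 s, if anything falls off the work surface, if the arm or the gripper's body presses on something with over 40 N, if the wrist force passes 120 N, or if a joint passes its speed limit or range.

## Working session

There is one attempt and no reset: what is moved stays moved. The work goes in short steps, Python scripts to look and compute and a tool call to move; the robot and the scene stay as the last step left them, time stands still between calls to the robot, and variables do not carry over. Pictures are saved under pics/ and viewed, at most 14 in all, crops included, and the job is handed in when it is done.

Besides the shell and the picture viewer there is one more tool, called as name(argument=value, ...), one argument or row to a line, values as JSON. carry_out: Moves the arm, as the interface text tells. Its arguments: {"type":"object","properties":{"motion":{"type":"array"}},"required":["motion"]}

```bash
mkdir -p pics; cat > h.py <<'E'
import numpy as np, cv2
from scipy.spatial.transform import Rotation as R
from bench import *
def cam(n):
    d=get_image(n); return d
def ray(d,u,v):
    m=np.array(d["mtx"]); k=d["k1"]
    p=cv2.undistortPoints(np.array([[[u,v]]],float),m,np.array([k,0,0,0.]))[0,0]
    r=R.from_quat(d["orientation"]).apply([p[0],p[1],1.]); return np.array(d["position"]),r
def onz(d,u,v,z):
    o,r=ray(d,u,v); return o+r*(z-o[2])/r[2]
def proj(d,P):
    q=R.from_quat(d["orientation"]).inv().apply(np.atleast_2d(P)-np.array(d["position"]))
    return cv2.projectPoints(q,np.zeros(3),np.zeros(3),np.array(d["mtx"]),np.array([d["k1"],0,0,0.]))[0][:,0]
E
python3 - <<'E'
from h import *
for n in("top","scene"):
    d=cam(n); cv2.imwrite(f"pics/{n}0.png",cv2.resize(d["color"],(800,600),interpolation=cv2.INTER_CUBIC))
    np.save(n+"0.npy",d,allow_pickle=True)
    print(n,d["position"],d["orientation"],d["mtx"],d["k1"])
s=read_state();print(s)
print(R.from_quat(s["ee_rot"]).as_matrix())
E
```

```text
top [ 398.16625327  -25.99729607 1653.82529166] [ 0.71228721 -0.70050641  0.03335012 -0.02873081] [[477.09692988   0.         249.15910432]
 [  0.         477.09692988 192.87454485]
 [  0.           0.           1.        ]] -0.15538190626518303
scene [1052.29585367 -598.65405491 1001.07289364] [ 0.87727635  0.3356557  -0.12416379 -0.31985124] [[487.10333213   0.         264.00144234]
 [  0.         487.10333213 195.23348168]
 [  0.           0.           1.        ]] -0.09738676523402037
{'clock': 0.1, 'joints': array([-8.52402899e-01,  3.85482683e-01,  6.75441546e-03, -3.97092069e-04,
       -1.19401990e+00, -2.58614839e-01]), 'joint_vel': array([-5.38187749e-04, -1.54047165e-03,  3.98637309e-03,  5.33640602e-04,
        2.04311756e-05,  8.36201289e-04]), 'joint_efforts': array([-9.29914640e-04, -3.93318379e+01,  1.88929224e+01,  4.19791326e+00,
       -2.60710432e-03,  1.32121522e-05]), 'position': array([ 277.13720647, -559.6404225 ,  244.33159549]), 'ee_rot': array([-2.27798316e-01,  9.73707831e-01,  9.48382107e-04, -2.95042610e-04]), 'contact_force': array([-0.34656836,  0.47014301, -0.69388008]), 'wrist_torque': array([-0.02181223,  0.02230286, -0.00120665]), 'grasp_force': 0.0, 'gripper_width': 85.37215883813013}
[[-8.96215681e-01 -4.43617448e-01 -1.00665029e-03]
 [-4.43618567e-01  8.96214056e-01  1.71247375e-03]
 [ 1.42490907e-04  1.98131459e-03 -9.99998027e-01]]
```

View pics/top0.png

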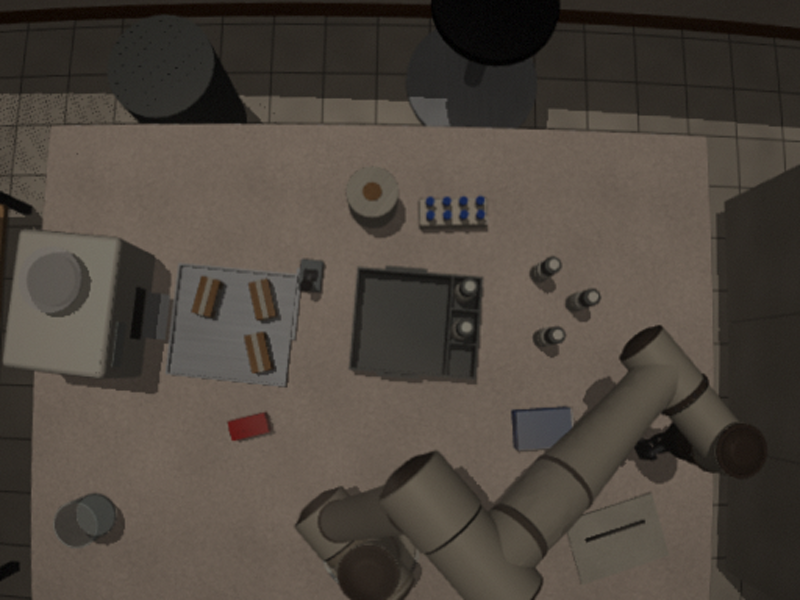

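View pics/scene0.png

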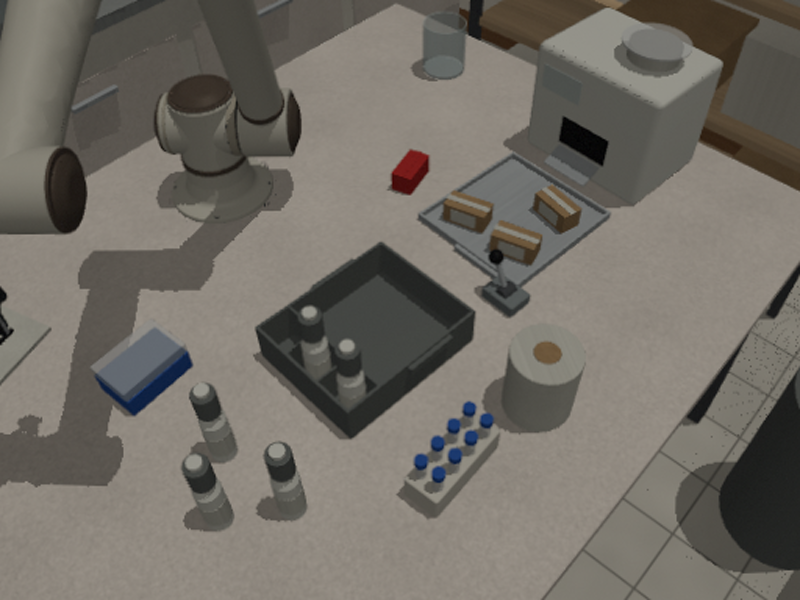

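Top view (800x600 px): three brown cartons in the tray at (207,298), (262,300) and (258,352). The red look-alike is at (250,427), outside the tray. The lever is at (311,275). The tote has packed bottles at (467,290) and (463,328), and the cell nearest the robot, cell_1 at (463,362), is empty. Spares stand at (550,265), (587,297) and (552,335). The scene view agrees.

```bash
python3 - <<'E'
from h import *
T=np.load("top0.npy",allow_pickle=True).item(); S=np.load("scene0.npy",allow_pickle=True).item()
a=T["color"]; hsv=cv2.cvtColor(a,cv2.COLOR_BGR2HSV)
# brown by saturation in tray
x0,y0,x1,y1=110,165,190,250
m=np.zeros(a.shape[:2],np.uint8); m[y0:y1,x0:x1]=((hsv[y0:y1,x0:x1,1]>90)*255)
m=cv2.morphologyEx(m,cv2.MORPH_CLOSE,np.ones((5,5)))
for c in cv2.findContours(m,0,2)[0]:
    if cv2.contourArea(c)<60: continue
    r=cv2.minAreaRect(c); b=cv2.boxPoints(r)
    w=np.array([onz(T,*p,36)[:2] for p in b]); e=[np.linalg.norm(w[i]-w[(i+1)%4]) for i in range(4)]
    l=(w[1]-w[0]) if e[0]>e[1] else (w[2]-w[1])
    print("carton px",np.round(r[0],1),"w",np.round(w.mean(0)),"size",np.round(e[:2]),"ang deg",round(np.degrees(np.arctan2(l[1],l[0])),1))
# contour of tote via dark mask
g=a.max(2)
crop=lambda im,x,y,w,h,s:cv2.resize(im[y:y+h,x:x+w],None,fx=s,fy=s,interpolation=cv2.INTER_CUBIC)
A=crop(a,100,150,100,100,5);B=crop(a,215,155,100,100,5)
i1=np.hstack([A,B]); i1=np.clip(i1*1.6,0,255).astype(np.uint8)
cv2.imwrite("pics/c1.png",cv2.resize(i1,(800,400)))
i2=crop(S["color"],100,140,220,210,2.8);cv2.imwrite("pics/c2.png",np.clip(i2*1.5,0,255).astype(np.uint8))
E
```

```text
carton px [165.  225.4] w [425. 249.] size [46. 82.] ang deg -164.3
carton px [167.4 191.6] w [540. 244.] size [43. 83.] ang deg -166.2
carton px [132.  189.6] w [545. 367.] size [82. 49.] ang deg -13.5
```

View pics/c1.png

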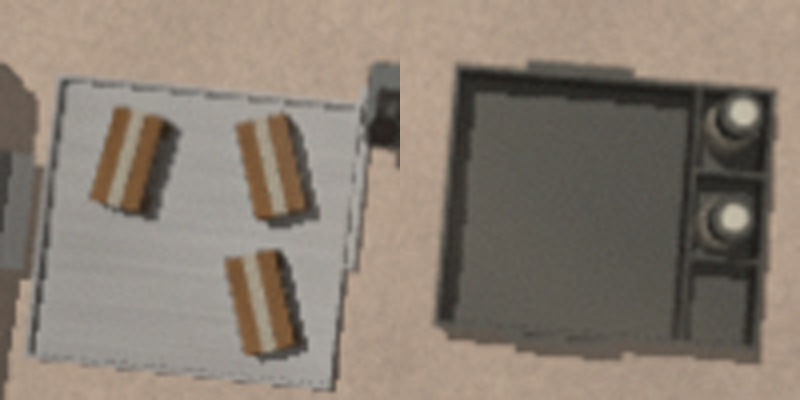

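View pics/c2.png

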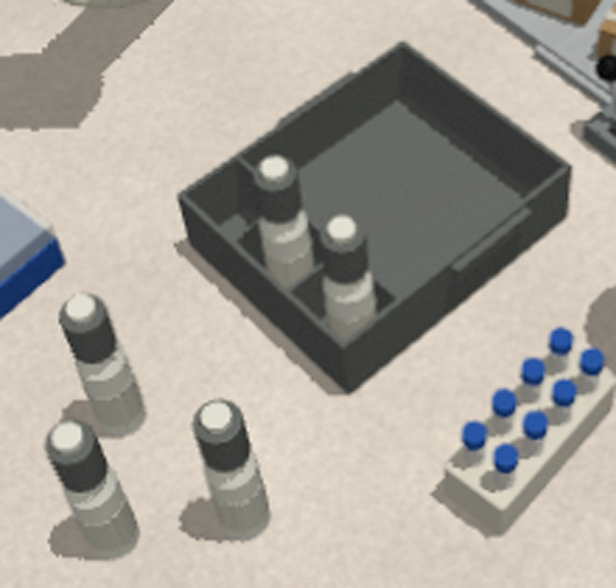

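Crops: the brown cartons carry a pale tape strip, as described, and the red block has none. In crop c1 the tray rim corners are (60,78), (365,103), (333,390) and (28,355), and the tote rim corners are (456,66), (775,90), (760,362) and (437,325). The crop c2 bottle-head tops are bright discs: packed at (273,167) and (342,229), spares at (80,307), (67,437) and (215,415).

```bash
python3 - <<'E'
from h import *
from scipy.optimize import least_squares
T=np.load("top0.npy",allow_pickle=True).item(); S=np.load("scene0.npy",allow_pickle=True).item()
def rt(x,p):
    c,s=np.cos(x[2]),np.sin(x[2]); p=np.asarray(p,float); q=p.copy()
    q[:,0]=x[0]+c*p[:,0]-s*p[:,1]; q[:,1]=x[1]+s*p[:,0]+c*p[:,1]; return q
def fit(name,obs,x0):
    f=lambda x:np.concatenate([(proj(d,rt(x,P))-px).ravel() for d,P,px in obs])
    r=least_squares(f,x0,loss="soft_l1"); print(name,np.round(r.x,3),"res px",np.round(r.fun,1)); return r.x
h=lambda a,b,z:[[a,b,z],[a,-b,z],[-a,-b,z],[-a,b,z]] # TL TR BR BL in top image
A=np.array([[60,78],[365,103],[333,390],[28,355]])/4+[100,150]
B=np.array([[456,66],[775,90],[760,362],[437,325]])/4+[215,155]
C=np.array([[570,167],[348,350],[180,195],[403,42]])/2.8+[100,140]
L=fit("lab",[(T,h(125,135,16),A)],[500,280,0.])
K=fit("tote top",[(T,h(110,135,75),B)],[500,0,0.])
K2=fit("tote scene",[(S,h(110,135,75),C)],[500,0,0.])
K=fit("tote both",[(T,h(110,135,75),B),(S,h(110,135,75),C)],[500,0,0.])
print("lever block",rt(L,[[125,-165,0]]),"tip",rt(L,[[125-33.5,-165,83]]),"paused",rt(L,[[125+33.5,-165,83]]))
print("cells",rt(K,[[-71,-101,5],[0,-101,5],[71,-101,5]]))
# bottle heads
sp=np.array([[80,307],[67,437],[215,415],[273,167],[342,229]])/2.8+[100,140]
tp=np.array([[550,265],[587,297],[552,335],[467,290],[463,328]])*.64
def disc(d,p,r=9):
    x,y=np.int32(p); g=d["color"].min(2)[y-r:y+r+1,x-r:x+r+1].astype(np.uint8)
    t,m=cv2.threshold(g,0,255,cv2.THRESH_OTSU); t=g.max()*.8
    n,l,s,c=cv2.connectedComponentsWithStats((g>t).astype(np.uint8))
    i=1+np.argmax(s[1:,4]); return c[i]+[x-r,y-r],s[i,4]
so=[disc(S,p) for p in sp]; to=[disc(T,p) for p in tp]
for i,(p,n) in enumerate(to):
    o,r=ray(T,*p); best=None
    for j,(q,k) in enumerate(so):
        o2,r2=ray(S,*q); M=np.c_[r,-r2]; tt=np.linalg.lstsq(M,o2-o,rcond=None)[0]
        P=o+r*tt[0];Q=o2+r2*tt[1]; g=np.linalg.norm(P-Q)
        if best is None or g<best[0]: best=(g,j,(P+Q)/2,k)
    print(i,p.round(1),n,"scene",best[1],best[3],"gap",round(best[0],1),best[2].round(1),"at157",onz(T,*p,157).round(1)[:2])
# ball in scene
g=S["color"].max(2)[155:172,305:330]; ys,xs=np.where(g<45)
print("ball scene",len(xs),xs.mean()+305,ys.mean()+155, "pred",proj(S,rt(L,[[91.5,-165,83]])), onz(S,xs.mean()+305,ys.mean()+155,83))
E
```

```text
lab [ 4.85359e+02  3.10702e+02 -8.00000e-02] res px [ 0.1 -1.2 -0.  -0.2  0.3  0.3 -0.3  0.9]
tote top [ 495.309 -431.682   62.759] res px [ 0.9 -0.3 -0.8  1.1 -1.  -2.2  0.7  0.5]
tote scene [ 4.95348e+02 -8.98230e+01 -5.60000e-02] res px [ 1.7 -0.5 -0.5  0.2 -0.7  0.6  0.2 -0.6]
tote both [ 4.9246e+02 -9.4517e+01 -6.8000e-02] res px [-9.980e+01 -1.100e+00 -9.910e+01 -2.000e-01 -1.002e+02 -2.400e+00
 -1.009e+02  1.000e-01 -3.000e-01  6.000e-01 -3.800e+00  7.000e-01
 -2.900e+00  5.000e-01 -1.000e+00 -1.000e-01]
lever block [[596.74048724 136.21914966   0.        ]] tip [[563.34813983 138.90264259  83.        ]] paused [[630.13283465 133.53565674  83.        ]]
cells [[ 414.79075794 -190.48299578    5.        ]
 [ 485.62815486 -195.28541166    5.        ]
 [ 556.46555177 -200.08782755    5.        ]]
0 [353.3 166. ] 141 scene 2 120 gap 11.6 [ 614.1 -364.   187.6] at157 [ 622.1 -366.2]
1 [374.8 182.8] 74 scene 0 219 gap 7.4 [ 551.7 -401.8  292.7] at157 [ 569.2 -435.8]
2 [353.1 206.9] 86 scene 0 219 gap 22.6 [ 483.  -367.4  189.1] at157 [ 490.9 -364.9]
3 [300.4 182.6] 30 scene 4 60 gap 0.1 [ 563.6 -194.4  172.4] at157 [ 565.3 -196.2]
4 [298.3 208.8] 30 scene 3 53 gap 0.5 [ 481.6 -188.2  173. ] at157 [ 482.3 -190.1]
ball scene 68 317.13235294117646 163.7941176470588 pred [[314.77111952 165.32823969]] [564.53258376 147.38667979  83.        ]
```

```bash
cat > fitlib.py <<'E'
from h import *
from scipy.optimize import least_squares
def rt(x,p):
    c,s=np.cos(x[2]),np.sin(x[2]); p=np.asarray(p,float); q=p.copy()
    q[:,0]=x[0]+c*p[:,0]-s*p[:,1]; q[:,1]=x[1]+s*p[:,0]+c*p[:,1]; return q
def fit(name,obs,x0):
    f=lambda x:np.concatenate([(proj(d,rt(x,P))-px).ravel() for d,P,px in obs])
    r=least_squares(f,x0,loss="soft_l1",x_scale=[10,10,.1]); print(name,np.round(r.x,3),"res px",np.round(r.fun,1)); return r.x
h4=lambda a,b,z:[[a,b,z],[a,-b,z],[-a,-b,z],[-a,b,z]]
E
python3 - <<'E'
from fitlib import *
T=np.load("top0.npy",allow_pickle=True).item(); S=np.load("scene0.npy",allow_pickle=True).item()
B=(np.array([[456,66],[775,90],[760,362],[437,325]])-[400,0])/4+[215,155]
C=np.array([[570,167],[348,350],[180,195],[403,42]])/2.8+[100,140]
K=fit("tote top",[(T,h4(110,135,75),B)],[500,-90,0.])
K=fit("tote both",[(T,h4(110,135,75),B),(S,h4(110,135,75),C)],[500,-90,0.])
print("cells",rt(K,[[-71,-101,5],[0,-101,5],[71,-101,5]]).round())
sp=np.array([[80,307],[67,437],[215,415],[273,167],[342,229]])/2.8+[100,140]
tp=np.array([[550,265],[587,297],[552,335],[467,290],[463,328]])*.64
def disc(d,p,r=8):
    x,y=np.int32(p); c=d["color"][y-r:y+r+1,x-r:x+r+1].astype(int)
    m=(c.max(2)-c.min(2)<22)&(c.min(2)>0.8*np.percentile(c.min(2)[c.max(2)-c.min(2)<22],98))
    n,l,s,k=cv2.connectedComponentsWithStats(m.astype(np.uint8))
    i=1+np.argmax(s[1:,4]); return k[i]+[x-r,y-r],s[i,4]
so=[disc(S,p) for p in sp]; to=[disc(T,p) for p in tp]
for i,j in enumerate([2,1,0,4,3]):
    (p,n),(q,k)=to[i],so[j]; o,r=ray(T,*p);o2,r2=ray(S,*q)
    tt=np.linalg.lstsq(np.c_[r,-r2],o2-o,rcond=None)[0];P=o+r*tt[0];Q=o2+r2*tt[1]
    print(i,p.round(1),n,q.round(1),k,"gap",np.linalg.norm(P-Q).round(1),((P+Q)/2).round(1))
E
```

```text
tote top [ 4.89944e+02 -9.46210e+01 -6.40000e-02] res px [ 0.1 -0.2  0.8  0.4 -0.1 -1.7 -0.8  1. ]
tote both [ 4.92881e+02 -9.21650e+01 -6.20000e-02] res px [-0.7 -1.   0.1 -0.6 -0.8 -2.7 -1.5  0.2  0.4 -0.2 -2.5  0.1 -2.1  0.3
 -0.6 -0.5]
cells [[ 416. -189.    5.]
 [ 487. -193.    5.]
 [ 557. -197.    5.]]
0 [354.2 168.5] 28 [176.7 288. ] 80 gap 0.3 [ 612.3 -366.2  168.8]
1 [379.3 189.4] 29 [121.  294.2] 128 gap 3.5 [ 545.7 -447.7  172. ]
2 [356.6 213.6] 30 [127.  246.3] 173 gap 1.5 [ 468.4 -372.4  176.8]
3 [300.4 182.6] 30 [221.5 220.9] 60 gap 0.1 [ 563.6 -194.4  172.4]
4 [298.3 208.7] 31 [197.4 199.3] 53 gap 0.4 [ 481.8 -188.3  173.3]
```

```bash
cat > g.py <<'E'
import sys
from h import *
def rows(*targets):
    s=read_state(); M=R.from_quat(s["ee_rot"]); p=np.array(s["position"])
    print("clk",round(s["clock"],2),"tcp",p.round(1),"F",np.round(s["contact_force"],1),"w",round(s["gripper_width"],1))
    for x,y,z,psi in targets:
        D=R.from_matrix(np.array([[-np.cos(psi),-np.sin(psi),0],[-np.sin(psi),np.cos(psi),0],[0,0,-1]]).T)
        print((M.inv()*D).as_rotvec().round(3),M.inv().apply(np.array([x,y,z])-p).round(1))
if __name__=="__main__": rows(*[tuple(map(float,a.split(","))) for a in sys.argv[1:]])
E
python3 g.py 420,-170,250,-.08
```

```text
clk 0.1 tcp [ 277.1 -559.6  244.3] F [-0.3  0.5 -0.7] w 85.4
[ 0.002 -0.001  0.54 ] [-300.9  285.8   -5.1]
```

carry_out(
  motion=[
    [0.002,-0.001,0.54,-301,286,-5,-1],
    [0.002,-0.001,0.54,-301,286,-5,-1],
    [0.002,-0.001,0.54,-301,286,-5,-1],
    [0.002,-0.001,0.54,-301,286,-5,-1],
    [0.002,-0.001,0.54,-301,286,-5,-1],
  ],
)

```text
clock: 0.72
position: [381.2, -276.1, 248.8]
ee_rot: [0.04, 0.999, -0.001, 0.001]
contact_force: [1.3, -0.1, 0.9]
gripper_width: 0.3
grasp_force: 0.0
```

```bash
python3 g.py 526,141,200,-.08
```

```text
clk 0.72 tcp [ 381.2 -276.1  248.8] F [ 1.3 -0.1  0.9] w 0.3
[-0.001  0.001 -0.001] [-110.6  427.5   48.3]
```

carry_out(
  motion=[
    [0,0,0,-111,427,48,-1],
    [0,0,0,-111,427,48,-1],
    [0,0,0,-111,427,48,-1],
    [0,0,0,-111,427,48,-1],
    [0,0,0,-111,427,48,-1],
  ],
)

```text
clock: 1.35
position: [483.2, 17.4, 214.6]
ee_rot: [0.04, 0.999, -0.001, 0.001]
contact_force: [0.4, 0.0, 0.6]
gripper_width: -0.1
grasp_force: 0.0
```

```bash
python3 g.py 524,142,150,-.08 524,142,78,-.08
```

```text
clk 1.35 tcp [483.2  17.4 214.6] F [0.4 0.  0.6] w -0.1
[-0.002  0.001  0.   ] [-30.7 127.6  64.4]
[-0.002  0.001  0.   ] [-30.6 127.7 136.4]
```

carry_out(
  motion=[
    [0,0,0,-31,128,64,-1],
    [0,0,0,-31,128,64,-1],
    [0,0,0,-31,128,64,-1],
    [0,0,0,-31,128,136,-1],
    [0,0,0,-31,128,136,-1],
  ],
)

```text
clock: 1.98
position: [521.5, 138.4, 75.3]
ee_rot: [0.041, 0.999, -0.003, -0.003]
contact_force: [0.3, -0.2, 1.3]
gripper_width: -0.4
grasp_force: 0.0
```

```bash
python3 - <<'E'
from g import *
rows((524,142,78,-.08),(600,136,78,-.08),(612,135,78,-.08))
d=cam("scene"); a=d["color"][120:220,250:400]
cv2.imwrite("pics/l1.png",cv2.resize(a,(600,400),interpolation=cv2.INTER_CUBIC))
E
```

```text
clk 1.98 tcp [521.5 138.4  75.3] F [ 0.3 -0.2  1.3] w -0.4
[-0.007 -0.007 -0.001] [-2.1  3.8 -2.8]
[-0.007 -0.007 -0.001] [-78.4   4.   -3.3]
[-0.007 -0.007 -0.001] [-90.4   4.   -3.4]
```

View pics/l1.png

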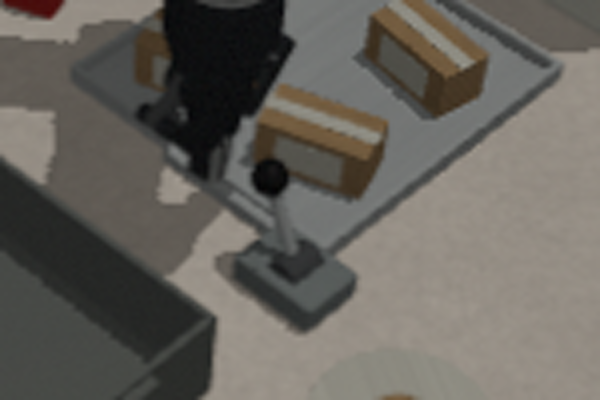

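The gripper, with fingertips near (215,170), sits on the robot side of the black ball at (270,176), about level with it. I push in +x in slow steps.

carry_out(
  motion=[
    [0,0,0,-25,4,-2,-1],
    [0,0,0,-45,4,-2,-1],
    [0,0,0,-60,4,-2,-1],
    [0,0,0,-72,4,-2,-1],
    [0,0,0,-80,4,-2,-1],
  ],
)

```text
clock: 2.65
position: [604.6, 137.4, 81.0]
ee_rot: [0.04, 0.999, -0.001, 0.0]
contact_force: [-2.7, 1.3, -1.4]
gripper_width: 0.1
grasp_force: 0.6
```

```bash
python3 - <<'E'
from g import *
rows((612,135,78,-.08))
d=cam("scene"); a=d["color"][120:220,250:400]
cv2.imwrite("pics/l2.png",cv2.resize(a,(600,400),interpolation=cv2.INTER_CUBIC))
E
```

```text
clk 2.65 tcp [604.6 137.4  81. ] F [-2.7  1.3 -1.4] w 0.1
[-0.002  0.001 -0.001] [-7.5 -1.8  3. ]
```

View pics/l2.png

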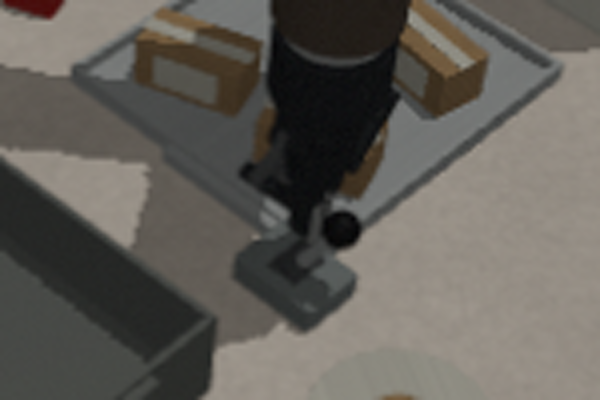

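The ball, now at (342,230), leans over to the far side. I push a few mm more until the stop is felt.

carry_out(
  motion=[
    [0,0,0,-4,0,0,-1],
    [0,0,0,-7,0,0,-1],
    [0,0,0,-9,0,0,-1],
    [0,0,0,-9,0,0,-1],
  ],
)

```text
clock: 3.2
position: [606.6, 137.1, 80.5]
ee_rot: [0.04, 0.999, -0.002, -0.006]
contact_force: [-18.2, 6.1, 11.1]
gripper_width: 0.0
grasp_force: 9.5
```

carry_out(
  motion=[
    [0,0,0,10,0,0,-1],
    [0,0,0,50,0,0,-1],
    [0,0,0,60,0,-60,0],
    [0,0,0,80,-40,-100,1],
    [0,0,0,110,-80,-130,1],
  ],
)

```text
clock: 3.82
position: [497.7, 66.1, 212.9]
ee_rot: [0.039, 0.999, -0.0, 0.003]
contact_force: [0.8, -0.6, 0.4]
gripper_width: 54.3
grasp_force: 0.0
```

```bash
cat > look.py <<'E'
from g import *
def cartons(d):
    a=d["color"]; hsv=cv2.cvtColor(a,cv2.COLOR_BGR2HSV); out=[]
    hue=hsv[...,0]; m=((hsv[...,1]>90)&(hue>8)&(hue<25)&(hsv[...,2]>40)).astype(np.uint8)*255
    m=cv2.morphologyEx(m,cv2.MORPH_CLOSE,np.ones((5,5)))
    for c in cv2.findContours(m,0,2)[0]:
        if cv2.contourArea(c)<60: continue
        r=cv2.minAreaRect(c); w=np.array([onz(d,*p,36)[:2] for p in cv2.boxPoints(r)])
        if w.mean(0)[0]<250 or w.mean(0)[0]>700: continue
        e=[np.linalg.norm(w[i]-w[(i+1)%4]) for i in range(2)]
        l=(w[1]-w[0]) if e[0]>e[1] else (w[2]-w[1])
        an=(np.degrees(np.arctan2(l[1],l[0]))+90)%180-90
        print("carton px",np.round(r[0],1),"w",np.round(w.mean(0)),"size",np.round(e),"ang",round(an,1),"psi",round(np.radians(an),3))
if __name__=="__main__":
    rows(*[tuple(map(float,a.split(","))) for a in sys.argv[1:]])
    d=cam("top"); cartons(d); a=d["color"]; cv2.imwrite("pics/last_top.png",cv2.resize(a[120:270,90:390],(800,400),interpolation=cv2.INTER_CUBIC))
    d=cam("scene"); cv2.imwrite("pics/last_scene.png",cv2.resize(d["color"][90:330,80:400],(800,600),interpolation=cv2.INTER_CUBIC))
E
python3 look.py 425,246,180,.27 425,246,80,.27
```

```text
clk 3.83 tcp [497.7  66.1 212.9] F [ 0.8 -0.6  0.4] w 54.3
[-0.001  0.005 -0.349] [ 86.8 173.6  32.4]
[-0.001  0.005 -0.349] [ 87.4 173.7 132.4]
carton px [166.4 187.3] w [555. 248.] size [44. 53.] ang 15.8 psi 0.276
carton px [131.4 189.5] w [546. 369.] size [82. 44.] ang -14.0 psi -0.244
```

carry_out(
  motion=[
    [0,0.005,-0.35,87,174,32,1],
    [0,0.005,-0.35,87,174,32,1],
    [0,0.005,-0.35,87,174,60,1],
    [0,0.005,-0.35,87,174,110,1],
    [0,0.005,-0.35,87,174,110,1],
  ],
)

```text
clock: 4.55
position: [422.2, 245.8, 96.6]
ee_rot: [-0.136, 0.991, -0.004, -0.006]
contact_force: [0.5, -0.6, 0.4]
gripper_width: 85.1
grasp_force: 0.0
```

```bash
python3 look.py 425,247,30,.27
```

```text
clk 4.55 tcp [422.2 245.8  96.6] F [ 0.5 -0.6  0.4] w 85.1
[-0.006 -0.012  0.002] [-3.9  0.8 66.5]
carton px [167.6 191.5] w [541. 243.] size [44. 83.] ang 13.6 psi 0.238
carton px [131.4 189.5] w [546. 369.] size [82. 44.] ang -14.0 psi -0.244
```

View pics/last_scene.png

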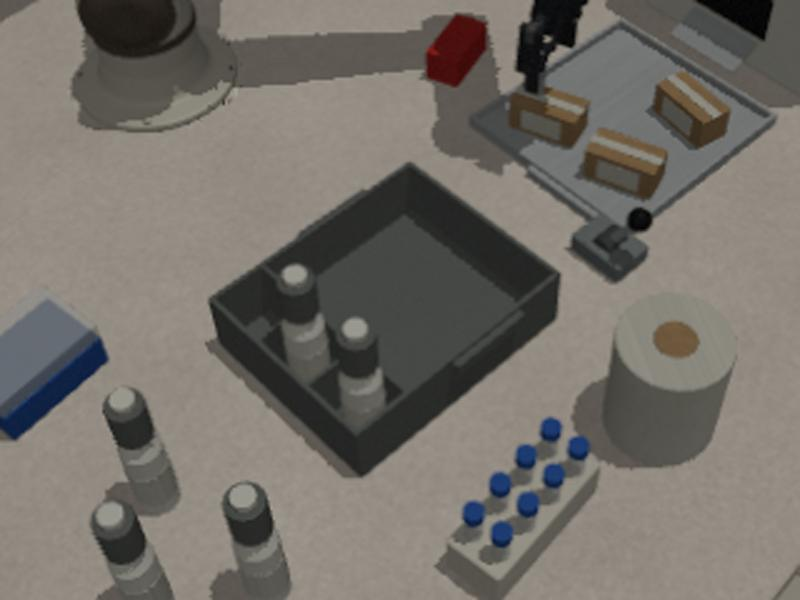

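The lever ball at (640,220) leans fully over to pause. The gripper at (540,50) is above the near carton at (548,113), so I descend.

carry_out(
  motion=[
    [-0.006,-0.012,0,-4,1,40,1],
    [-0.006,-0.012,0,-4,1,66,1],
    [-0.006,-0.012,0,-4,1,66,-1],
    [-0.006,-0.012,0,-4,1,66,-1],
    [-0.006,-0.012,0,-4,1,66,-1],
  ],
)

```text
clock: 5.28
position: [429.6, 249.8, 36.9]
ee_rot: [-0.135, 0.991, 0.005, 0.006]
contact_force: [-0.3, -0.1, 6.2]
gripper_width: 42.7
grasp_force: 61.8
```

carry_out(
  motion=[
    [0,0,0,0,0,-40,-1],
    [0,0,0,0,0,-90,-1],
    [0,0,0,0,0,-120,-1],
    [0,0,0,0,0,-120,-1],
  ],
)

```text
clock: 5.78
position: [428.4, 248.9, 158.0]
ee_rot: [-0.135, 0.991, 0.006, 0.007]
contact_force: [0.1, 0.2, -0.6]
gripper_width: 42.7
grasp_force: 61.7
```

```bash
python3 look.py 445,-18,130,-.06
```

```text
clk 5.78 tcp [428.4 248.9 158. ] F [ 0.1  0.2 -0.6] w 42.7
[0.012 0.013 0.33 ] [  55.6 -261.9   24.8]
carton px [167.5 191.7] w [540. 244.] size [44. 83.] ang 14.3 psi 0.249
carton px [131.4 189.6] w [545. 369.] size [83. 44.] ang -14.0 psi -0.244
```

View pics/last_scene.png

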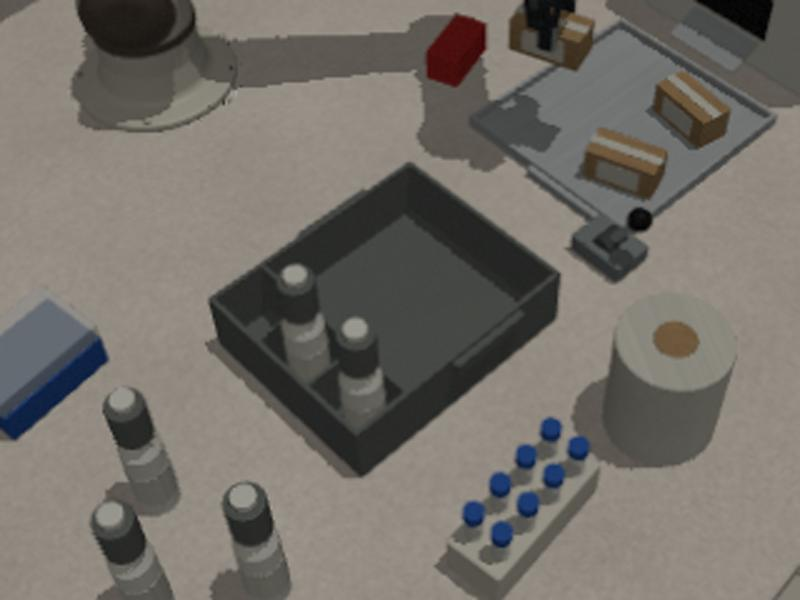

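The carton is held level at (550,40), gripped at its middle. Next I carry it to the tote's near-left corner.

carry_out(
  motion=[
    [0.006,0.006,0.1,10,-45,0,-1],
    [0.012,0.013,0.2,30,-105,10,-1],
    [0.012,0.013,0.33,42,-165,15,-1],
    [0.012,0.013,0.33,50,-220,20,-1],
    [0.012,0.013,0.33,56,-262,25,-1],
  ],
)

```text
clock: 6.5
position: [442.0, -21.9, 126.2]
ee_rot: [0.031, 1.0, -0.004, -0.004]
contact_force: [0.2, 0.5, -1.5]
gripper_width: 42.8
grasp_force: 61.7
```

```bash
python3 g.py 445,-18,45,-.06 445,-18,38,-.06
```

```text
clk 6.5 tcp [442.  -21.9 126.2] F [ 0.2  0.5 -1.5] w 42.8
[-0.008 -0.008 -0.001] [-3.4  4.7 81.2]
[-0.008 -0.008 -0.001] [-3.5  4.8 88.2]
```

carry_out(
  motion=[
    [0,0,0,0,4,30,-1],
    [0,0,0,0,4,55,-1],
    [0,0,0,0,4,75,-1],
    [0,0,0,0,4,82,-1],
    [0,0,0,0,4,84,-1],
  ],
)

```text
clock: 7.12
position: [442.7, -16.3, 43.0]
ee_rot: [0.03, 1.0, -0.004, -0.003]
contact_force: [0.6, 1.0, -1.1]
gripper_width: 42.8
grasp_force: 61.7
```

```bash
python3 look.py 445,-18,37,-.06
```

```text
clk 7.12 tcp [442.7 -16.3  43. ] F [ 0.6  1.  -1.1] w 42.8
[-0.007 -0.006 -0.   ] [-2.5 -1.5  6. ]
carton px [167.4 191.5] w [541. 244.] size [43. 83.] ang 15.0 psi 0.261
carton px [131.4 189.3] w [546. 369.] size [81. 44.] ang -13.3 psi -0.231
```

View pics/last_scene.png

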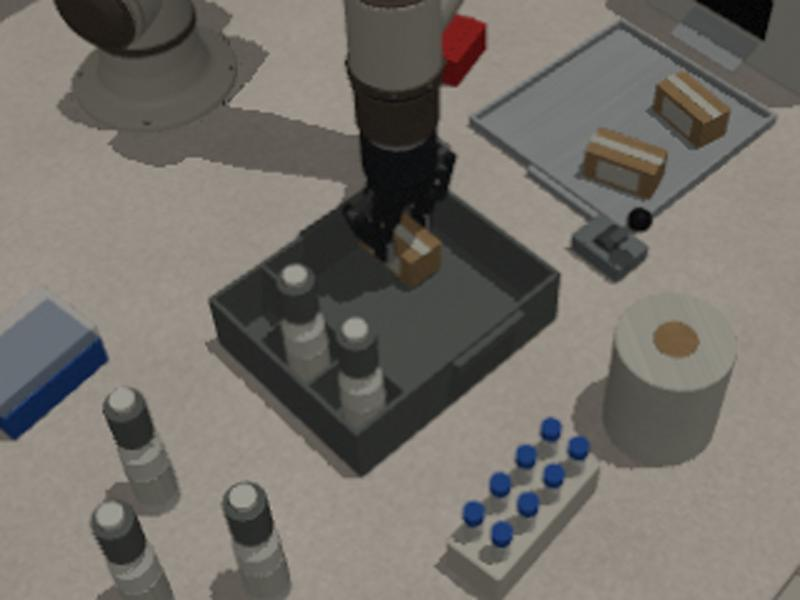

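The carton hangs level just above the bay floor, at (405,245), clear of the walls. I lower it 5 mm and release.

carry_out(
  motion=[
    [0,0,0,0,0,4,-1],
    [0,0,0,0,0,6,-1],
    [0,0,0,0,0,6,-1],
  ],
)

```text
clock: 7.6
position: [443.1, -16.1, 37.8]
ee_rot: [0.03, 1.0, -0.003, -0.002]
contact_force: [-0.7, 0.6, -1.4]
gripper_width: 42.7
grasp_force: 61.8
```

carry_out(
  motion=[
    [0,0,0,0,0,0,0.4],
    [0,0,0,0,0,0,0.4],
    [0,0,0,0,0,-10,0.4],
    [0,0,0,0,0,-60,0.5],
    [0,0,0,0,0,-110,1],
  ],
)

```text
clock: 8.22
position: [443.6, -15.3, 149.3]
ee_rot: [0.03, 1.0, -0.003, -0.003]
contact_force: [1.1, -0.5, -0.4]
gripper_width: 79.6
grasp_force: 0.0
```

```bash
python3 g.py 540,242,150,.25 540,242,100,.25
```

```text
clk 8.22 tcp [443.6 -15.3 149.3] F [ 1.1 -0.5 -0.4] w 79.6
[-0.006 -0.006 -0.31 ] [-80.9 262.5  -2.8]
[-0.006 -0.006 -0.31 ] [-81.1 262.9  47.2]
```

carry_out(
  motion=[
    [-0.006,-0.006,-0.31,-81,263,-3,1],
    [-0.006,-0.006,-0.31,-81,263,-3,1],
    [-0.006,-0.006,-0.31,-81,263,-3,1],
    [-0.006,-0.006,-0.31,-81,263,-3,1],
    [-0.006,-0.006,-0.31,-81,263,30,1],
  ],
)

```text
clock: 8.85
position: [543.0, 247.1, 118.3]
ee_rot: [-0.126, 0.992, 0.002, 0.004]
contact_force: [0.1, 0.0, 0.1]
gripper_width: 85.6
grasp_force: 0.0
```

```bash
python3 look.py 540,242,80,.25 540,242,33,.25
```

```text
clk 8.85 tcp [543.  247.1 118.3] F [0.1 0.  0.1] w 85.6
[0.003 0.009 0.003] [ 4.5 -4.3 38.2]
[0.003 0.009 0.003] [ 4.9 -4.5 85.2]
carton px [243.3 222.8] w [439. -17.] size [85. 44.] ang -4.7 psi -0.082
carton px [168.5 196.7] w [523. 240.] size [42. 44.] ang 12.0 psi 0.21
```

carry_out(
  motion=[
    [0.003,0.009,0,4,-4,38,1],
    [0.003,0.009,0,4,-4,70,1],
    [0.003,0.009,0,4,-4,84,1],
    [0.003,0.009,0,4,-4,84,-1],
    [0.003,0.009,0,4,-4,84,-1],
  ],
)

```text
clock: 9.57
position: [538.3, 237.8, 33.2]
ee_rot: [-0.125, 0.992, -0.001, -0.003]
contact_force: [-0.3, 2.1, 1.7]
gripper_width: 51.3
grasp_force: 0.9
```

carry_out(
  motion=[
    [0,0,0,0,0,0,-1],
  ],
)

```text
clock: 9.7
position: [538.5, 238.1, 33.6]
ee_rot: [-0.125, 0.992, -0.001, -0.002]
contact_force: [-0.9, 0.8, 3.5]
gripper_width: 43.1
grasp_force: 63.3
```

carry_out(
  motion=[
    [0,0,0,0,0,-40,-1],
    [0,0,0,0,0,-90,-1],
    [0,0,0,0,0,-110,-1],
    [0,0,0,0,0,-110,-1],
  ],
)

```text
clock: 10.2
position: [538.8, 238.2, 143.8]
ee_rot: [-0.125, 0.992, -0.001, -0.002]
contact_force: [0.8, -0.9, -1.2]
gripper_width: 42.8
grasp_force: 62.6
```

```bash
python3 g.py 551,-23,125,-.06
```

```text
clk 10.2 tcp [538.8 238.2 143.8] F [ 0.8 -0.9 -1.2] w 42.8
[-0.001 -0.004  0.31 ] [  52.6 -256.1   19.2]
```

carry_out(
  motion=[
    [0,0,0.1,10,-45,0,-1],
    [0,0,0.2,28,-105,5,-1],
    [0,0,0.31,40,-165,10,-1],
    [0,0,0.31,48,-220,15,-1],
    [0,0,0.31,53,-256,19,-1],
  ],
)

```text
clock: 10.82
position: [548.3, -26.1, 121.9]
ee_rot: [0.031, 0.999, -0.003, -0.006]
contact_force: [1.2, 1.1, -0.5]
gripper_width: 43.1
grasp_force: 62.6
```

carry_out(
  motion=[
    [0,0,0,0,0,0,-1],
    [0,0,0,0,0,20,-1],
    [0,0,0,0,0,50,-1],
    [0,0,0,0,0,70,-1],
    [0,0,0,0,0,75,-1],
  ],
)

```text
clock: 11.45
position: [547.7, -23.5, 46.6]
ee_rot: [0.03, 1.0, -0.003, -0.006]
contact_force: [-0.3, -0.1, -2.2]
gripper_width: 43.1
grasp_force: 62.6
```

```bash
python3 look.py 551,-23,35,-.06
```

```text
clk 11.45 tcp [547.7 -23.5  46.6] F [-0.3 -0.1 -2.2] w 43.1
[-0.007 -0.012  0.   ] [-3.4  0.8 11.5]
carton px [243.2 222.9] w [438. -17.] size [85. 45.] ang -4.2 psi -0.073
carton px [131.4 189.5] w [546. 369.] size [82. 44.] ang -13.3 psi -0.231
```

carry_out(
  motion=[
    [-0.006,-0.011,0,-3,0,6,-1],
    [-0.006,-0.011,0,-3,0,11,-1],
    [-0.006,-0.011,0,-3,0,12,-1],
    [-0.006,-0.011,0,-3,0,12,-1],
  ],
)

```text
clock: 12.05
position: [552.2, -24.2, 36.7]
ee_rot: [0.03, 1.0, 0.0, 0.002]
contact_force: [0.2, 0.5, -1.3]
gripper_width: 42.8
grasp_force: 62.6
```

carry_out(
  motion=[
    [0,0,0,0,0,0,0.4],
    [0,0,0,0,0,0,0.4],
    [0,0,0,0,0,-10,0.4],
    [0,0,0,0,0,-60,0.5],
    [0,0,0,0,0,-110,1],
  ],
)

```text
clock: 12.68
position: [551.6, -24.3, 148.4]
ee_rot: [0.03, 1.0, -0.0, 0.002]
contact_force: [1.9, 1.3, 0.5]
gripper_width: 79.8
grasp_force: 0.0
```

```bash
python3 g.py 545,366,150,-.24
```

```text
clk 12.68 tcp [551.6 -24.3 148.4] F [1.9 1.3 0.5] w 79.8
[0.    0.003 0.18 ] [ 30.  389.2  -1.7]
```

carry_out(
  motion=[
    [0,0.003,0.18,30,389,-2,1],
    [0,0.003,0.18,30,389,-2,1],
    [0,0.003,0.18,30,389,-2,1],
    [0,0.003,0.18,30,389,-2,1],
    [0,0.003,0.18,30,389,-2,1],
  ],
)

```text
clock: 13.3
position: [546.4, 286.7, 149.4]
ee_rot: [0.12, 0.993, 0.001, 0.001]
contact_force: [0.5, 0.3, 0.1]
gripper_width: 85.4
grasp_force: 0.0
```

```bash
python3 look.py 545,366,90,-.24 545,366,33,-.24
```

```text
clk 13.3 tcp [546.4 286.7 149.4] F [0.5 0.3 0.1] w 85.4
[0.002 0.001 0.   ] [20.3 76.6 59.6]
[0.002 0.001 0.   ] [ 20.4  76.4 116.6]
carton px [243.3 222.8] w [439. -17.] size [85. 44.] ang -4.7 psi -0.082
carton px [246.5 187.5] w [559. -26.] size [86. 44.] ang 1.0 psi 0.018
```

carry_out(
  motion=[
    [0,0,0,20,60,30,1],
    [0,0,0,20,77,60,1],
    [0,0,0,20,77,95,1],
    [0,0,0,20,77,115,1],
    [0,0,0,20,77,116,1],
  ],
)

```text
clock: 14.02
position: [544.9, 363.1, 31.1]
ee_rot: [0.12, 0.993, -0.001, -0.001]
contact_force: [0.6, 0.3, 0.4]
gripper_width: 85.4
grasp_force: 0.0
```

carry_out(
  motion=[
    [0,0,0,0,0,0,-1],
    [0,0,0,0,0,0,-1],
    [0,0,0,0,0,0,-1],
  ],
)

```text
clock: 14.4
position: [546.6, 365.2, 34.4]
ee_rot: [0.12, 0.993, 0.002, 0.002]
contact_force: [-0.4, 1.0, 4.9]
gripper_width: 43.2
grasp_force: 63.5
```

carry_out(
  motion=[
    [0,0,0,0,0,-40,-1],
    [0,0,0,0,0,-90,-1],
    [0,0,0,0,0,-125,-1],
    [0,0,0,0,0,-125,-1],
  ],
)

```text
clock: 14.9
position: [546.8, 365.2, 161.5]
ee_rot: [0.12, 0.993, 0.003, 0.003]
contact_force: [-0.6, -0.2, -2.7]
gripper_width: 43.0
grasp_force: 62.6
```

```bash
python3 g.py 492,130,160,-.06 492,-99,130,-.06
```

```text
clk 14.9 tcp [546.8 365.2 161.5] F [-0.6 -0.2 -2.7] w 43.0
[ 0.007  0.005 -0.18 ] [  -2.7 -241.5   -0.3]
[ 0.007  0.005 -0.18 ] [ -57.  -464.2   28.3]
```

carry_out(
  motion=[
    [0.003,0.002,-0.06,-1,-45,0,-1],
    [0.005,0.004,-0.12,-2,-100,0,-1],
    [0.005,0.004,-0.18,-2,-155,0,-1],
    [0.005,0.004,-0.18,-3,-210,0,-1],
    [0.005,0.004,-0.18,-3,-242,0,-1],
  ],
)

```text
clock: 15.52
position: [488.7, 125.5, 155.8]
ee_rot: [0.031, 1.0, -0.003, -0.004]
contact_force: [0.9, 1.0, -1.1]
gripper_width: 42.6
grasp_force: 62.5
```

```bash
python3 g.py 492,-99,125,-.06
```

```text
clk 15.53 tcp [488.7 125.5 155.8] F [ 0.9  1.  -1.1] w 42.6
[-0.005 -0.007 -0.002] [ -17.5 -223.7   31.9]
```

carry_out(
  motion=[
    [0,0,0,-3,-50,0,-1],
    [0,0,0,-7,-110,10,-1],
    [0,0,0,-12,-165,20,-1],
    [0,0,0,-16,-210,30,-1],
    [0,0,0,-17,-224,32,-1],
  ],
)

```text
clock: 16.15
position: [492.3, -98.6, 124.0]
ee_rot: [0.032, 0.999, -0.002, -0.004]
contact_force: [-0.3, 0.2, -1.1]
gripper_width: 43.0
grasp_force: 62.4
```

carry_out(
  motion=[
    [0,0,0,0,0,0,-1],
    [0,0,0,0,0,25,-1],
    [0,0,0,0,0,50,-1],
    [0,0,0,0,0,72,-1],
    [0,0,0,0,0,76,-1],
  ],
)

```text
clock: 16.77
position: [493.1, -95.5, 48.8]
ee_rot: [0.029, 1.0, -0.002, -0.004]
contact_force: [0.9, -0.3, -1.1]
gripper_width: 42.8
grasp_force: 62.5
```

```bash
python3 look.py 492,-99,35,-.06
```

```text
clk 16.77 tcp [493.1 -95.5  48.8] F [ 0.9 -0.3 -1.1] w 42.8
[-0.004 -0.007  0.002] [ 0.8 -3.5 13.8]
carton px [243. 226.] w [428. -16.] size [59. 42.] ang -4.2 psi -0.073
carton px [271.3 198.1] w [ 524. -111.] size [43. 33.] ang -15.1 psi -0.264
carton px [246.9 182.5] w [576. -27.] size [48. 44.] ang -4.1 psi -0.072
```

carry_out(
  motion=[
    [-0.004,-0.007,0,0,-3,7,-1],
    [-0.004,-0.007,0,0,-3,12,-1],
    [-0.004,-0.007,0,0,-3,14,-1],
    [-0.004,-0.007,0,0,-3,14,-1],
  ],
)

```text
clock: 17.38
position: [493.7, -99.8, 35.9]
ee_rot: [0.03, 1.0, -0.0, 0.001]
contact_force: [-0.3, -0.3, -1.4]
gripper_width: 43.3
grasp_force: 62.5
```

carry_out(
  motion=[
    [0,0,0,0,0,0,0.4],
    [0,0,0,0,0,0,0.4],
    [0,0,0,0,0,-10,0.4],
    [0,0,0,0,0,-60,0.5],
    [0,0,0,0,0,-120,1],
  ],
)

```text
clock: 18.0
position: [492.5, -100.1, 157.2]
ee_rot: [0.03, 1.0, -0.0, 0.0]
contact_force: [1.4, 0.2, -0.4]
gripper_width: 79.9
grasp_force: 0.0
```

```bash
python3 g.py 430,-99,240,-.0  468,-372,240,0
```

```text
clk 18.0 tcp [ 492.5 -100.1  157.2] F [ 1.4  0.2 -0.4] w 79.9
[-0.001  0.001 -0.06 ] [ 62.4  -2.7 -82.9]
[-0.001  0.001 -0.06 ] [   8.  -272.9  -82.6]
```

carry_out(
  motion=[
    [0,0,0,0,0,-50,1],
    [0,0,0,0,0,-90,1],
    [0,0,0,6,-60,-90,1],
    [0,0,0,8,-120,-90,1],
    [0,0,0,8,-180,-90,1],
  ],
)

```text
clock: 18.62
position: [473.5, -280.7, 247.3]
ee_rot: [0.03, 1.0, -0.0, 0.002]
contact_force: [2.0, 0.9, -0.5]
gripper_width: 85.4
grasp_force: 0.0
```

```bash
python3 look.py 468,-372,240,-.06; sed -i 's/^E//' g.py
```

```text
clk 18.62 tcp [ 473.5 -280.7  247.3] F [ 2.   0.9 -0.5] w 85.4
[-0.001  0.005  0.   ] [  0.1 -91.5   7.3]
carton px [243.4 222.9] w [438. -18.] size [85. 44.] ang -5.3 psi -0.093
carton px [264.  209.5] w [485. -87.] size [65. 17.] ang -3.3 psi -0.057
carton px [246.5 187.5] w [559. -26.] size [86. 44.] ang 1.0 psi 0.018
```

View pics/last_scene.png

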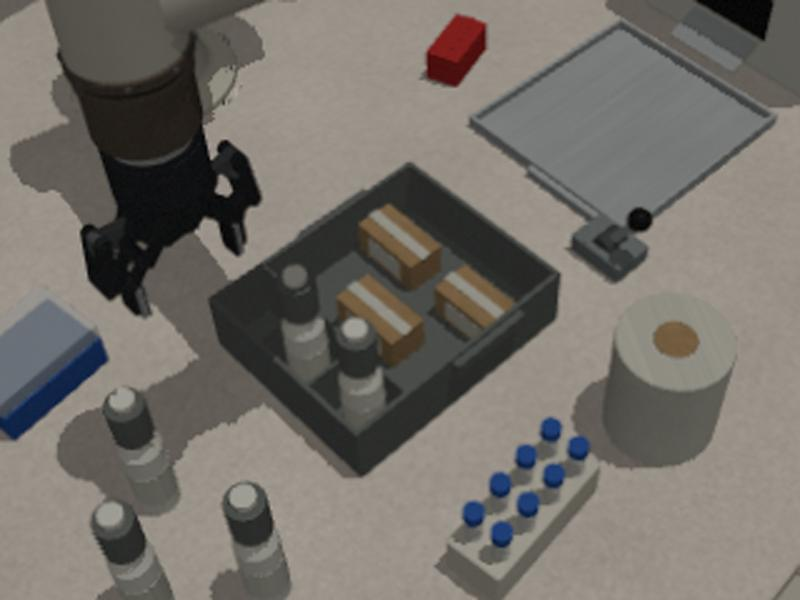

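All three cartons lie flat in the bay, at (400,245), (380,318) and (475,300). The bottles are upright, the tray is empty, and the lever is still at pause. Next is the spare at (125,400), nearest cell_1.

```bash
python3 - <<'E'
from h import *
T=np.load("top0.npy",allow_pickle=True).item(); S=np.load("scene0.npy",allow_pickle=True).item()
for p in [(354.2,168.5),(356.6,213.6),(300.4,182.6),(298.3,208.7)]: print(onz(T,*p,172).round(1))
# spare2 in scene: disc centre from crop view (125,400) scale 2.5 origin (80,90)
print(onz(S,125/2.5+80,400/2.5+90,172).round(1), onz(S,(80/2.8)+100,307/2.8+140,172).round(1))
a=T["color"][195:235,335:375]; b=S["color"][230:300,100:170]
cv2.imwrite("pics/b.png",np.hstack([cv2.resize(a,(400,400),interpolation=cv2.INTER_CUBIC),cv2.resize(b,(400,400),interpolation=cv2.INTER_CUBIC)]))
E
```

```text
[ 611.7 -365.5  172. ]
[ 469.2 -372.7  172. ]
[ 563.8 -194.6  172. ]
[ 481.8 -188.6  172. ]
[ 476.4 -373.1  172. ] [ 473.5 -374.5  172. ]
```

View pics/b.png

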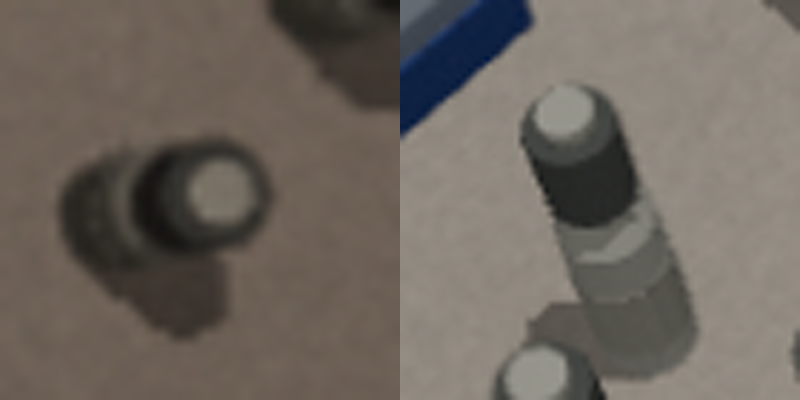

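Left, top view: the spare's bright cap is at (222,188) and its head is about 130 px wide. Right, scene view: the cap is at (563,112) and the bottle is upright. Together they put the head at about (470,-373).

carry_out(
  motion=[
    [0,0.004,0,0,-50,5,1],
    [0,0.004,0,-2,-90,10,1],
    [0,0.004,0,-2,-93,20,1],
    [0,0.004,0,-2,-93,20,1],
  ],
)

```text
clock: 19.23
position: [469.8, -371.2, 225.1]
ee_rot: [0.03, 1.0, 0.001, -0.002]
contact_force: [-0.1, 0.1, 0.7]
gripper_width: 85.3
grasp_force: 0.0
```

```bash
python3 g.py 470,-373.5,132,-.06
```

```text
clk 19.23 tcp [ 469.8 -371.2  225.1] F [-0.1  0.1  0.7] w 85.3
[ 0.001 -0.003 -0.001] [-0.6 -2.4 93.1]
```

carry_out(
  motion=[
    [0,0,0,-1,-2,30,1],
    [0,0,0,-1,-2,60,1],
    [0,0,0,-1,-2,85,1],
    [0,0,0,-1,-2,93,1],
    [0,0,0,-1,-2,93,1],
  ],
)

```text
clock: 19.85
position: [471.9, -373.3, 133.5]
ee_rot: [0.029, 1.0, -0.0, -0.0]
contact_force: [-0.3, 0.6, 0.9]
gripper_width: 85.4
grasp_force: 0.0
```

```bash
python3 look.py 470,-373.5,132,-.06
```

```text
clk 19.85 tcp [ 471.9 -373.3  133.5] F [-0.3  0.6  0.9] w 85.4
[-0.    -0.001  0.001] [ 1.9 -0.3  1.5]
carton px [268.3 207.5] w [ 492. -101.] size [84. 46.] ang -3.9 psi -0.069
carton px [245.2 199.5] w [518. -22.] size [166.  46.] ang -4.8 psi -0.085
```

View pics/last_scene.png

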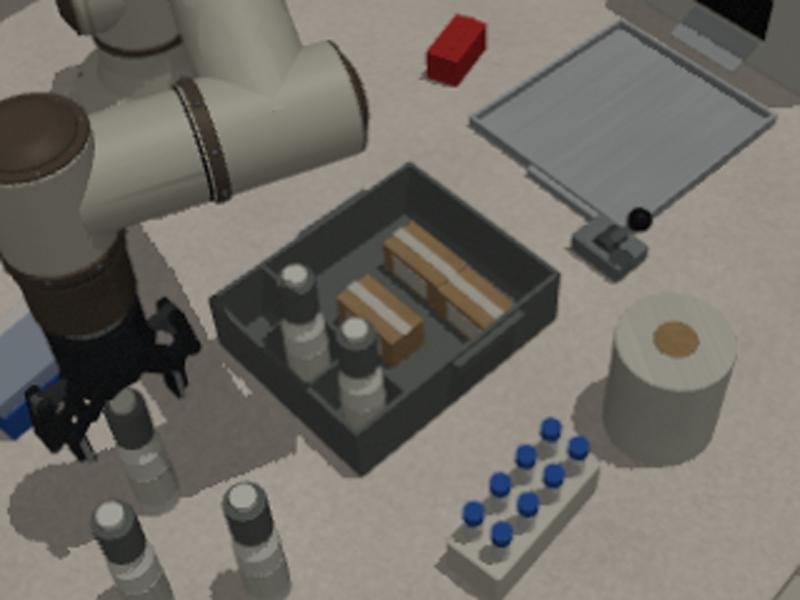

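A carton was knocked: it now lies end to end with its neighbour, from (400,245) to (500,310). It is still flat and inside the bay, so nothing needs mending. The fingers at (85,445) and (180,380) straddle the spare's head at (128,405), so I close.

carry_out(
  motion=[
    [0,0,0,1,0,0,-0.4],
    [0,0,0,1,0,0,-1],
    [0,0,0,1,0,0,-1],
    [0,0,0,1,0,0,-1],
  ],
)

```text
clock: 20.45
position: [470.8, -374.0, 133.5]
ee_rot: [0.03, 1.0, -0.0, -0.0]
contact_force: [-0.3, -0.1, 2.6]
gripper_width: 34.5
grasp_force: 60.2
```

carry_out(
  motion=[
    [0,0,0,0,0,-10,-1],
    [0,0,0,0,0,-35,-1],
    [0,0,0,0,0,-70,-1],
    [0,0,0,0,0,-95,-1],
    [0,0,0,0,0,-100,-1],
  ],
)

```text
clock: 21.08
position: [471.0, -374.1, 234.7]
ee_rot: [0.03, 1.0, -0.001, 0.001]
contact_force: [0.3, 0.4, -3.3]
gripper_width: 34.4
grasp_force: 60.1
```

```bash
python3 look.py 416,-188,233,-.06
```

```text
clk 21.07 tcp [ 471.  -374.1  234.7] F [ 0.3  0.4 -3.3] w 34.4
[-0.001  0.002 -0.   ] [ 66.2 182.4   1.3]
carton px [268.3 207.5] w [ 492. -101.] size [84. 46.] ang -3.6 psi -0.062
carton px [245.3 199.3] w [519. -23.] size [168.  46.] ang -4.8 psi -0.085
```

carry_out(
  motion=[
    [0,0,0,15,35,0,-1],
    [0,0,0,32,85,0,-1],
    [0,0,0,50,135,0,-1],
    [0,0,0,62,170,0,-1],
    [0,0,0,66,182,0,-1],
  ],
)

```text
clock: 21.8
position: [414.1, -186.5, 231.8]
ee_rot: [0.029, 1.0, 0.0, -0.002]
contact_force: [0.3, 0.1, -2.9]
gripper_width: 35.1
grasp_force: 60.5
```

```bash
python3 - <<'E'
from fitlib import *
from g import rows
T=np.load("top0.npy",allow_pickle=True).item()
print("cell centre at rim",onz(T,295.6,231.2,75).round(1),"floor",onz(T,295.6,231.2,5).round(1))
rows((416,-188,140,-.06))
d=cam("scene"); K=[493,-91,-.062]
a=cv2.resize(d["color"][150:280,130:290],(800,650),interpolation=cv2.INTER_CUBIC)
P=rt(K,[[-105,-130,75],[-37,-130,75],[-37,-72,75],[-105,-72,75]])
for q in (proj(d,P)-[130,150])*5: cv2.circle(a,tuple(np.int32(q)),5,(0,0,255),2)
cv2.imwrite("pics/place.png",np.clip(a[:600]*1.4,0,255).astype(np.uint8))
E
```

```text
cell centre at rim [ 412.6 -190.9   75. ] floor [ 413.2 -198.2    5. ]
clk 21.8 tcp [ 414.1 -186.5  231.8] F [ 0.3  0.1 -2.9] w 35.1
[ 0.001 -0.004  0.002] [-2.3 -1.4 91.8]
```

View pics/place.png

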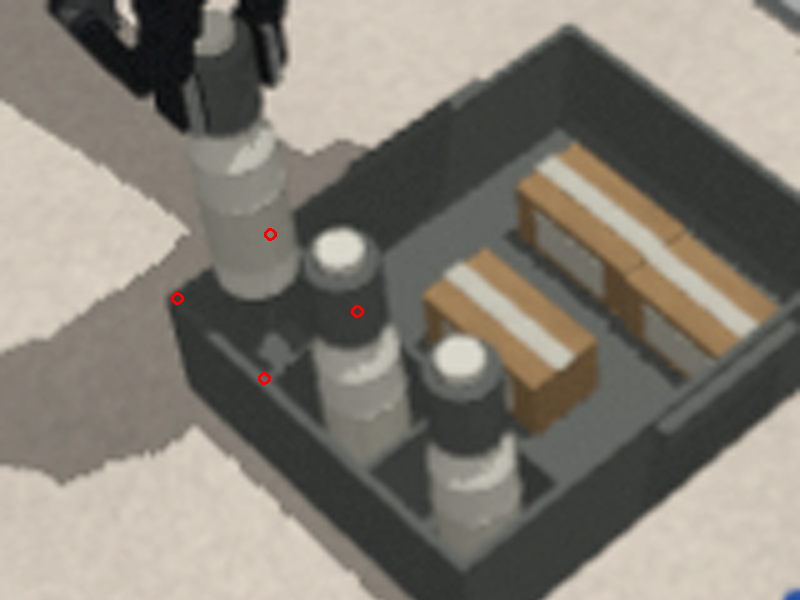

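The red marks show my estimate of cell_1's rim corners. They match the image to within about 4 mm: the left corner (177,298) falls on the tote's corner, and the bottle at (250,200) hangs upright above the cell. The two views straddle my estimate, so I descend at (416,-188) in two stages, watching the force.

carry_out(
  motion=[
    [0,0,0,-2,-2,10,-1],
    [0,0,0,-2,-2,25,-1],
    [0,0,0,-2,-2,38,-1],
    [0,0,0,-2,-2,48,-1],
    [0,0,0,-2,-2,52,-1],
  ],
)

```text
clock: 22.48
position: [417.2, -190.6, 180.0]
ee_rot: [0.03, 1.0, 0.0, -0.001]
contact_force: [-0.3, 0.3, -1.8]
gripper_width: 34.9
grasp_force: 60.5
```

```bash
python3 g.py 416,-188,140,-.06
```

```text
clk 22.48 tcp [ 417.2 -190.6  180. ] F [-0.3  0.3 -1.8] w 34.9
[ 0.    -0.003 -0.001] [ 1.3  2.6 40. ]
```

Inside the cell with no contact. Lowering to the floor.

carry_out(
  motion=[
    [0,0,0,1,2,15,-1],
    [0,0,0,1,2,28,-1],
    [0,0,0,1,2,36,-1],
    [0,0,0,1,2,40,-1],
    [0,0,0,1,2,41,-1],
  ],
)

```text
clock: 23.1
position: [416.7, -188.3, 140.0]
ee_rot: [0.03, 1.0, -0.0, -0.0]
contact_force: [0.2, -0.0, -1.4]
gripper_width: 34.6
grasp_force: 60.5
```

carry_out(
  motion=[
    [0,0,0,0,0,1,-1],
    [0,0,0,0,0,2,-1],
    [0,0,0,0,0,2,-1],
  ],
)

```text
clock: 23.48
position: [416.9, -188.3, 138.5]
ee_rot: [0.03, 1.0, -0.0, 0.0]
contact_force: [-0.8, 0.6, 0.6]
gripper_width: 35.0
grasp_force: 60.9
```

carry_out(
  motion=[
    [0,0,0,0,0,0,-0.1],
    [0,0,0,0,0,0,0.5],
    [0,0,0,0,0,0,1],
    [0,0,0,0,0,0,1],
  ],
)

```text
clock: 23.98
position: [416.6, -188.3, 138.0]
ee_rot: [0.03, 1.0, 0.0, -0.0]
contact_force: [-0.8, -0.7, -0.7]
gripper_width: 85.6
grasp_force: 0.0
```

carry_out(
  motion=[
    [0,0,0,0,0,-20,1],
    [0,0,0,0,0,-60,1],
    [0,0,0,0,0,-115,1],
    [0,0,0,0,0,-115,1],
  ],
)

```text
clock: 24.48
position: [419.2, -188.8, 257.5]
ee_rot: [0.03, 1.0, -0.001, 0.005]
contact_force: [-0.2, 0.2, -1.4]
gripper_width: 85.5
grasp_force: 0.0
```

```bash
python3 look.py 480,20,220,-.08 690,135,200,-.08
```

```text
clk 24.48 tcp [ 419.2 -188.8  257.5] F [-0.2  0.2 -1.4] w 85.5
[-0.001  0.01   0.02 ] [-47.9 212.1  37.7]
[-0.001  0.01   0.02 ] [-250.5  339.4   59.5]
carton px [268.8 200.4] w [ 516. -103.] size [35. 46.] ang 85.2 psi 1.488
carton px [246.4 189.5] w [552. -26.] size [98. 45.] ang -4.1 psi -0.072
```

View pics/last_scene.png

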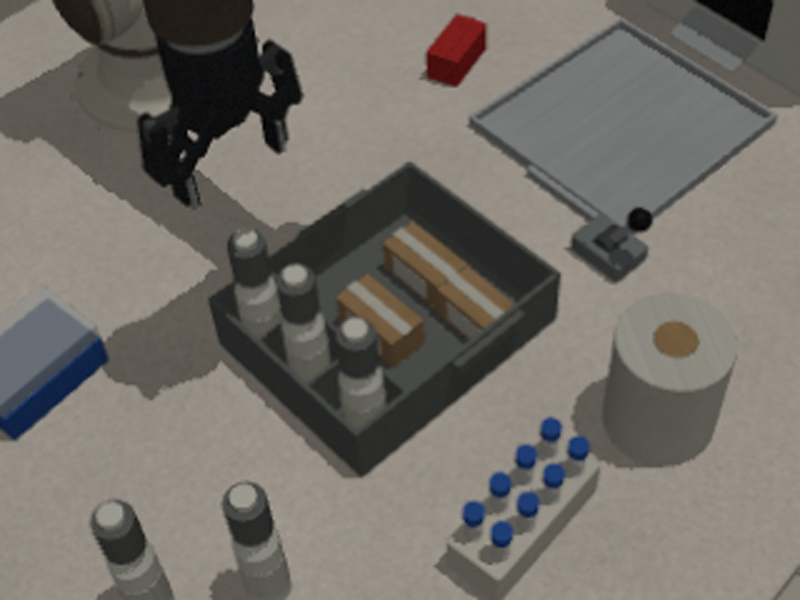

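All three cells hold upright bottles at (247,245), (297,278) and (355,330). The cartons are flat, the two unused spares still stand, and the fingers are clear. Now to the far side of the lever.

carry_out(
  motion=[
    [0,0.01,0.02,-38,50,10,-1],
    [0,0.01,0.02,-75,98,10,-1],
    [0,0.01,0.02,-112,146,10,-1],
    [0,0.01,0.02,-148,195,20,-1],
    [0,0.01,0.02,-184,244,30,-1],
  ],
)

```text
clock: 25.2
position: [615.2, 45.7, 220.5]
ee_rot: [0.04, 0.999, -0.0, -0.007]
contact_force: [0.7, 0.1, 0.0]
gripper_width: -0.0
grasp_force: 0.0
```

```bash
python3 - <<'E'
from g import *
rows((672,136,180,-.08),(672,136,76,-.08))
T=np.load("top0.npy",allow_pickle=True).item(); print("roll",onz(T,238,122,130).round())
E
```

```text
clk 25.2 tcp [615.2  45.7 220.5] F [0.7 0.1 0. ] w -0.0
[-0.001 -0.014 -0.   ] [-49.9  94.6  39.7]
[-0.001 -0.014 -0.   ] [-51.4  94.7 143.7]
roll [764.   5. 130.]
```

carry_out(
  motion=[
    [0,-0.01,0,-28,50,20,-1],
    [0,-0.01,0,-51,95,40,-1],
    [0,-0.01,0,-51,95,80,-1],
    [0,-0.01,0,-51,95,125,-1],
    [0,-0.01,0,-51,95,143,-1],
  ],
)

```text
clock: 25.82
position: [669.0, 134.1, 74.0]
ee_rot: [0.04, 0.999, -0.002, -0.005]
contact_force: [0.3, 0.6, -0.2]
gripper_width: -0.1
grasp_force: 0.0
```

```bash
python3 g.py 672,136,76,-.08 592,140,76,-.08
```

```text
clk 25.82 tcp [669.  134.1  74. ] F [ 0.3  0.6 -0.2] w -0.1
[-0.004 -0.009 -0.001] [-2.8  2.1 -2.1]
[-0.004 -0.009 -0.001] [77.3 -0.3 -1.3]
```

carry_out(
  motion=[
    [0,0,0,22,2,-2,-1],
    [0,0,0,42,2,-2,-1],
    [0,0,0,60,2,-2,-1],
    [0,0,0,74,2,-2,-1],
    [0,0,0,80,2,-2,-1],
  ],
)

```text
clock: 26.45
position: [591.8, 143.4, 81.5]
ee_rot: [0.04, 0.999, 0.0, -0.0]
contact_force: [1.2, 0.8, -1.5]
gripper_width: 0.0
grasp_force: 0.6
```

carry_out(
  motion=[
    [0,0,0,2,0,0,-1],
    [0,0,0,4,0,0,-1],
    [0,0,0,4,0,0,-1],
  ],
)

```text
clock: 26.82
position: [588.4, 143.7, 81.2]
ee_rot: [0.04, 0.999, -0.0, -0.001]
contact_force: [0.3, -0.0, -0.8]
gripper_width: -0.1
grasp_force: 0.2
```

Not at the stop yet. A few mm more.

carry_out(
  motion=[
    [0,0,0,3,0,0,-1],
    [0,0,0,5,0,0,-1],
    [0,0,0,6,0,0,-1],
    [0,0,0,6,0,0,-1],
  ],
)

```text
clock: 27.32
position: [586.4, 144.2, 81.6]
ee_rot: [0.04, 0.999, 0.001, 0.004]
contact_force: [12.5, -4.1, -8.4]
gripper_width: 0.0
grasp_force: 6.2
```

At the stop. I retreat and check with measurements.

carry_out(
  motion=[
    [0,0,0,-10,0,0,-1],
    [0,0,0,-50,0,0,-1],
    [0,0,0,-60,0,-60,-1],
    [0,0,0,-60,0,-120,-1],
    [0,0,0,-60,0,-120,-1],
  ],
)

```text
clock: 27.95
position: [645.0, 140.2, 207.8]
ee_rot: [0.04, 0.999, 0.002, 0.005]
contact_force: [-0.7, 0.2, -1.3]
gripper_width: 0.2
grasp_force: 0.0
```

carry_out(
  motion=[
    [0,0,0,0,50,-20,-1],
    [0,0,0,0,110,-30,-1],
    [0,0,0,0,160,-30,-1],
    [0,0,0,0,160,-30,-1],
  ],
)

```text
clock: 28.45
position: [653.8, 302.3, 229.1]
ee_rot: [0.038, 0.999, -0.0, -0.002]
contact_force: [0.3, -1.0, -0.3]
gripper_width: 0.1
grasp_force: 0.0
```

```bash
python3 - <<'E'
from look import *
rows()
d=cam("top");cartons(d)
S=np.load("scene0.npy",allow_pickle=True).item(); d=cam("scene")
def ball(d):
    g=d["color"].max(2)[150:185,300:345]; m=(g<35).astype(np.uint8)
    n,l,s,c=cv2.connectedComponentsWithStats(m); return [(c[i].round(1)+[300,150],s[i,4]) for i in range(1,n) if s[i,4]>10]
print("ball start",ball(S),"now",ball(d))
df=cv2.absdiff(S["color"],d["color"]).max(2)>45
n,l,s,c=cv2.connectedComponentsWithStats(df.astype(np.uint8)); print([(c[i].round(),s[i,4]) for i in range(1,n) if s[i,4]>40])
E
```

```text
clk 28.45 tcp [653.8 302.3 229.1] F [ 0.3 -1.  -0.3] w 0.1
carton px [268.3 207.5] w [ 492. -101.] size [84. 46.] ang -3.6 psi -0.062
carton px [245.2 199.5] w [518. -22.] size [166.  46.] ang -4.8 psi -0.085
ball start [(array([317.1, 163.9]), np.int32(65))] now [(array([316.2, 163.8]), np.int32(63))]
[(array([21.,  8.]), np.int32(631)), (array([401.,  52.]), np.int32(2641)), (array([14., 59.]), np.int32(1557)), (array([117., 185.]), np.int32(11972)), (array([127.,  97.]), np.int32(487)), (array([103.,  90.]), np.int32(51)), (array([ 36., 129.]), np.int32(1416)), (array([113., 101.]), np.int32(42)), (array([106., 121.]), np.int32(155)), (array([358., 136.]), np.int32(383)), (array([127., 135.]), np.int32(63)), (array([113., 137.]), np.int32(42)), (array([301., 143.]), np.int32(141)), (array([332., 150.]), np.int32(99)), (array([316., 154.]), np.int32(60)), (array([352., 173.]), np.int32(190)), (array([260., 199.]), np.int32(287)), (array([178., 192.]), np.int32(174)), (array([  2., 207.]), np.int32(59)), (array([183., 210.]), np.int32(205)), (array([231., 212.]), np.int32(166)), (array([136., 274.]), np.int32(780))]
```

The lever ball is back within 1 px of its starting position. The cartons sit in the bay, and no change shows at the packed bottles, the unused spares or the bystanders. Handing in.

```bash
python3 -c "
from bench import *
print(job_done())"
```

```text
the job is handed in; nothing more can be done
None
```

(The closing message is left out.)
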